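Check the returned tools in at their docks

ROBOT

A 7-joint arm with a two-finger parallel gripper is mounted at the origin on the work surface. World frame = base frame: x ahead of the robot, y to its left, z up, the work surface at z = 0. Lengths are in m, angles in rad, forces in N, time in s.
With the tool pointing down it reaches from about 0.4 to 0.85 m from the base axis. Payload 10.4 kg.
Tool frame: the origin (TCP) lies at the very end of the fingers, on their centre line; the grasp point (between the pads) lies 19 mm behind it (manip.tcp_to_grasp is the distance from the TCP to the grasp point, in m); x points along the fingers, y is the direction in which the jaws open and shut, and the axes are right-handed (so a half turn about x gives the same grasp; the last joint's range is limited). The gripper opens to 85 mm and grips with 20 to 120 N. Pads are 22 mm wide; open, the fingers measure 114 mm over their backs; the gripper's body (76 mm by 85 mm) begins 54 mm behind the grasp point. The pads swing forward as they close: fully open they stand 13 mm farther back than shut.
Start: joints at [-1.373, 0.332, -0.065, 1.46, 0.022, 1.35, -0.088], TCP at [0.137, 0.61, 0.231] pointing down, gripper open.
Joint ranges: [-2.6, 2.6], [-0.5, 2.12], [-1.47, 1.34], [0.16, 2.42], [-1.27, 4.41], [0.06, 2.06], [-2.6, 2.6]. Speed limits (rad/s): [2.22, 2.22, 2.79, 2.79, 3.14, 3.14, 3.14].

INTERFACE

Orientations are given as a unit quaternion [x, y, z, w].
In Python, from workcell import manip, cams, hand_in gives the robot as it stands.
- The arm moves only by the shell command python3 -m handwheel 'ROWS' [FORCE]. ROWS is text: rows parted by semicolons, each of 7 numbers parted by spaces: the shift along the tool's x, y, z in mm, then the turn, a rotation vector about the tool's x, y, z in rad, then the finger opening in mm, from 0 to 85.4. A call has 1 to 8 rows; each row shifts and turns the commanded pose from where the row before left it, along the tool's axes as they then stand; what a row does not reach is not made up. A row lasts 1/10 s, in which the tool goes at most 50 mm and 8.59 degrees, less where a joint would pass 70% of its speed; a pose out of reach is approached as far as the arm can. A call with a gripper value outside its range is refused whole. The fingers move at their own pace and stop on an object; FORCE is the grip in N (left out, the last holds). Time passes only in rows, so rows that do not move let the fingers close. It gives the time, the measured TCP pose, the force and the opening at its end, in the units of the state.
- manip.get_obs(): the state, without advancing time (a new reading comes with each control period).
- cams.camera(name): name is "scene" or "top"; returns a dict with "color" (400x640x3 uint8, blue, green, red), "depth" (400x640 float32, m along the optical axis (not along the pixel's ray), 0 where there is no reading), "camera_matrix" (3x3 intrinsics, pixels), "origin" and "attitude" of the camera in the world. Camera axes: x right, y down, z forward; pixel columns grow to the right and rows downward; lengths in m; the calibration is good to about 2 mm. A picture is of the moment at which its call begins.
- hand_in(): hands the job in, once; it reports no verdict.
Trained networks look in the newest picture that a camera, given by its name, has taken for a name from the list of things; names that differ only in an ending like _2 or _b are one class to them, and where a whole thing is asked for, a point or a joint stands for the part that bears it (a point fixed in the world has none). Each returns a list of dicts, best first, with "conf" (0 to 1); they miss things now and then, are a little off and sometimes report something else, mostly with a low value. They report only what shows in the picture. A call takes as long as a camera call. They do not tell look-alikes from the thing itself.
- cams.recognise(camera, thing): "box" ([left, top, width, height] in pixels, round what is visible of it).
- cams.outline_of(camera, thing): "region" (400x640 bool, what is visible of it) and "box" ([left, top, width, height] in pixels, round what is visible of it).
The state is a dict: "clock": time; "joint_pos": joint angles; "joint_velocities": joint speeds; "tau": joint torques, N m; "position": TCP position; "ee_rot": TCP orientation; "ft_force": force on the tool from outside, world axes, zero at the start; "torque": the same for the moment, N m; "grip_width": opening from 0.0 (shut) to 1.0 (fully open).
Only numpy, scipy, OpenCV 4.12 (cv2) and the standard library are available. Lean on these libraries where they do the work, as an engineer would, in place of code of your own. Each camera call takes 0.05 s, during which the arm holds its last target.

TASK

Three tools are back in their docks on the bench and the fourth dock is empty. Check the tools in by lightly pressing down the yellow key at the near end of each tool's dock until it is all the way down, where it stays: first the hammer's, then the wrench's, then the screwdriver's. Leave the empty dock's key up, and do not pick up or shift the tools or anything else on the bench.

Things in the scene. Friction and masses are not known exactly. Their poses are not given: they have to be found in the camera images.
- dock_hammer: the hammer's dock: red tray 316 x 112 mm, fixed to the bench, lying roughly along x, origin at the centre of its underside, its own x axis pointing away from the robot; tool bay floor 10 mm above the bench with rims 18 mm high; at its near (-x) end a black key block (56 x 70 mm, top 22 mm above the bench) centred 128 mm from the origin. The hammer lies in its bay.
- top_hammer (a point): centre of the top face of the yellow check-in key of the hammer's dock: cap 36 mm (x) by 40 mm (y), top 47 mm above the bench when up and 35 mm when fully down; this point moves with the key
- key_hammer (a joint): travel of that key in m: 0 up, 0.012 fully down; moves straight down; it starts to give at about 3.5 N, takes about 6 N at the bottom, and stays down where it is left; pressed harder at the bottom, the sprung cap gives up to 10 mm more at about 1 N per mm and comes back when let go; counts as checked in beyond 0.006
- dock_wrench: the wrench's dock: red tray 316 x 112 mm, fixed to the bench, lying roughly along x, origin at the centre of its underside, its own x axis pointing away from the robot; tool bay floor 10 mm above the bench with rims 18 mm high; at its near (-x) end a black key block (56 x 70 mm, top 22 mm above the bench) centred 128 mm from the origin. The wrench lies in its bay.
- top_wrench (a point): centre of the top face of the yellow check-in key of the wrench's dock: cap 36 mm (x) by 40 mm (y), top 47 mm above the bench when up and 35 mm when fully down; this point moves with the key
- key_wrench (a joint): travel of that key in m: 0 up, 0.012 fully down; moves straight down; it starts to give at about 3.5 N, takes about 6 N at the bottom, and stays down where it is left; pressed harder at the bottom, the sprung cap gives up to 10 mm more at about 1 N per mm and comes back when let go; counts as checked in beyond 0.006
- dock_driver: the screwdriver's dock: red tray 316 x 112 mm, fixed to the bench, lying roughly along x, origin at the centre of its underside, its own x axis pointing away from the robot; tool bay floor 10 mm above the bench with rims 18 mm high; at its near (-x) end a black key block (56 x 70 mm, top 22 mm above the bench) centred 128 mm from the origin. The screwdriver lies in its bay.
- top_driver (a point): centre of the top face of the yellow check-in key of the screwdriver's dock: cap 36 mm (x) by 40 mm (y), top 47 mm above the bench when up and 35 mm when fully down; this point moves with the key
- key_driver (a joint): travel of that key in m: 0 up, 0.012 fully down; moves straight down; it starts to give at about 3.5 N, takes about 6 N at the bottom, and stays down where it is left; pressed harder at the bottom, the sprung cap gives up to 10 mm more at about 1 N per mm and comes back when let go; counts as checked in beyond 0.006
- dock_spare: the empty dock: red tray 316 x 112 mm, fixed to the bench, lying roughly along x, origin at the centre of its underside, its own x axis pointing away from the robot; tool bay floor 10 mm above the bench with rims 18 mm high; at its near (-x) end a black key block (56 x 70 mm, top 22 mm above the bench) centred 128 mm from the origin. No tool lies in it.
- top_spare (a point): centre of the top face of the yellow check-in key of the empty dock: cap 36 mm (x) by 40 mm (y), top 47 mm above the bench when up and 35 mm when fully down; this point moves with the key
- key_spare (a joint): travel of that key in m: 0 up, 0.012 fully down; moves straight down; it starts to give at about 3.5 N, takes about 6 N at the bottom, and stays down where it is left; pressed harder at the bottom, the sprung cap gives up to 10 mm more at about 1 N per mm and comes back when let go; counts as checked in beyond 0.006
- hammer: hammer, wooden handle, steel head at the far end, 230 mm long, head 88 mm across, 26 mm thick, lying in its dock with the handle end towards the key; origin at the centre of its underside, x along the handle
- wrench: steel wrench, 180 mm long, 38 mm across the jaw, 8 mm thick, lying in its dock; origin at the centre of its underside, x along it
- driver: screwdriver with blue handle, 200 mm long, handle 26 mm thick, lying in its dock; origin at the centre of its underside, x along it
- tub: open red plastic tub, 110 mm across, 130 mm tall, origin at the centre of its underside; bystander on the left
- jar: amber jar with steel lid, 68 mm across, 90 mm tall, origin at the centre of its underside; bystander on the right
- blade: flat steel disc, 150 mm across, 4 mm thick, origin at the centre of its underside; bystander on the right
- pen: blue pen, 140 x 10 x 10 mm, lying along its x axis, origin at the centre of its underside; bystander beside the docks on the left
- socket: steel drive socket, 26 mm across, 36 mm tall, standing, origin at the centre of its underside; bystander beside the docks on the left
Not all that is in view belongs to the job. Of the things shaped like the wrench, the steel one is meant.

How it is judged:
On the way, in this order (a step that is already met when the one before it is completed fails the run):
1. the hammer's key is pressed down (value of joint key_hammer above 0.006 m), for 0.1 s.
2. the wrench's key is pressed down (value of joint key_wrench above 0.006 m), for 0.1 s.
3. the screwdriver's key is pressed down (value of joint key_driver above 0.006 m), for 0.1 s.
At the end, for the whole second after the job is handed in: the keys of the hammer, wrench and screwdriver docks are down by more than 6 of their 12 mm, the empty dock's key is still up (within 2 mm), and every tool and bystander lies at rest within 15 mm of where it started (value of joint each of key_hammer, key_wrench, key_driver above 0.006 m and value of joint key_spare below 0.002 m and distance of each of hammer, wrench, driver, tub, jar, blade, pen, socket from where it was at the start of the episode below 0.015 m and linear speed of each of hammer, wrench, driver, tub, jar, blade, pen, socket below 0.03 m/s); the robot touches nothing.
It fails at once if a key goes down before the one that should come first (order: hammer, wrench, screwdriver) ((value of joint key_wrench above 0.004 m and value of joint key_hammer below 0.006 m) or (value of joint key_driver above 0.004 m and value of joint key_hammer below 0.006 m) or (value of joint key_driver above 0.004 m and value of joint key_wrench below 0.006 m)).
It fails at once if the empty dock's key is pressed (value of joint key_spare above 0.004 m).
It fails at once if the robot presses on a dock or its key with more than 22 N (contact force between any of dock_hammer, dock_wrench, dock_driver, dock_spare and the fingers above 22 N or contact force between any of dock_hammer, dock_wrench, dock_driver, dock_spare and the arm above 22 N).
It fails at once if a tool is lifted or shifted by more than 20 mm (distance of any of hammer, wrench, driver from where it was at the start of the episode above 0.02 m).
It fails at once if the tub, jar, disc, pen or socket is lifted or shifted by more than 20 mm (distance of any of tub, jar, blade, pen, socket from where it was at the start of the episode above 0.02 m).
It also fails if it takes over 45 s, if anything falls off the work surface, if the arm or the gripper's body presses on something with over 40 N, if the wrist force passes 120 N, or if a joint passes its speed limit or range.

## Working session

There is one attempt and no reset: what is moved stays moved. The work goes in short steps, Python scripts to look and compute and a shell command to move; the robot and the scene stay as the last step left them, time stands still between calls to the robot, and variables do not carry over. Pictures are saved under pics/ and viewed, and the job is handed in when it is done.

```bash
mkdir -p pics; python3 - <<'E'
from workcell import manip, cams
import cv2
o=manip.get_obs()
for k in o: print(k,o[k])
for n in("scene","top"):
    c=cams.camera(n); cv2.imwrite(f"pics/{n}0.png",c["color"]); print(n,c["origin"],c["attitude"],c["camera_matrix"])
E
```

```text
clock 0.0
joint_pos [-1.37259465  0.33288877 -0.0646939   1.46096532  0.02162378  1.34990429
 -0.0884781 ]
joint_velocities [ 1.02895959e-03 -5.38368336e-04  7.57601615e-05  4.63224050e-04
  1.53216342e-03  8.29833049e-04 -3.65097003e-06]
tau [-2.74665608e-04 -6.25437641e+01  4.90196084e-02 -3.91618395e+01
  1.62121706e-02  9.68365028e-03 -2.51444817e-05]
position [0.13681493 0.60944397 0.23049392]
ee_rot [ 0.07737263  0.70282745 -0.0784106   0.70277936]
ft_force [-0.12295767 -0.24406505 -0.37095471]
torque [-0.00740845  0.03435729 -0.02006494]
grip_width 1.0031173212173252
scene [1.1153873  0.29799172 0.98872416] [ 0.46757652  0.82782489 -0.27403102 -0.1448625 ] [[366.51897847   0.         323.22865715]
 [  0.         366.51897847 202.34184409]
 [  0.           0.           1.        ]]
top [ 0.42537877 -0.05590602  1.43644432] [-0.70033808  0.71309694 -0.02883259  0.01371154] [[417.02040551   0.         331.03935829]
 [  0.         417.02040551 196.70931957]
 [  0.           0.           1.        ]]
```

View pics/scene0.png

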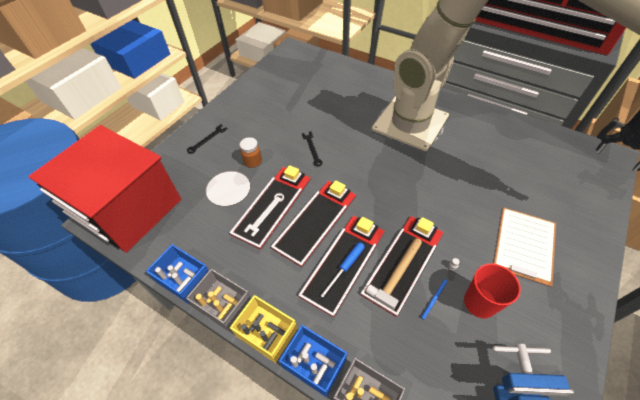

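View pics/top0.png

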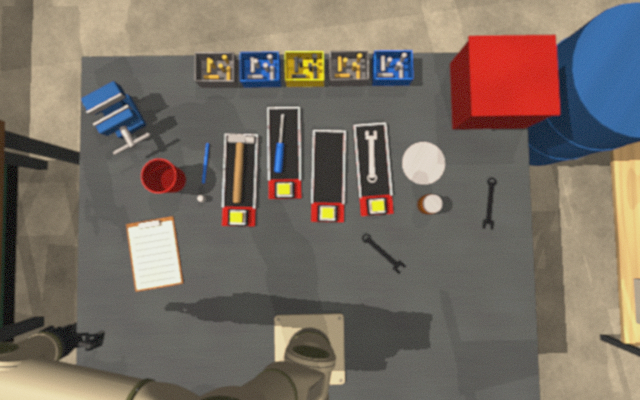

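Top view: the keys are at about hammer (238,217), screwdriver (285,189), empty (327,213) and wrench (376,206). The steel wrench in the dock at (372,155) is the one meant. The black ones at (384,253) and (490,203) are lying loose on the bench. Next I'll measure the key positions and enlarge the crop.

```bash
cat > h.py <<'E'
import numpy as np, cv2
from scipy.spatial.transform import Rotation as R
def world(c,u,v,d):
    K=c["camera_matrix"]; p=np.stack([(u-K[0,2])/K[0,0]*d,(v-K[1,2])/K[1,1]*d,d],-1)
    return R.from_quat(c["attitude"]).apply(p)+c["origin"]
def keys(c):
    hsv=cv2.cvtColor(c["color"],cv2.COLOR_BGR2HSV)
    m=cv2.inRange(hsv,(22,120,120),(36,255,255))
    n,l,s,ce=cv2.connectedComponentsWithStats(m)
    K=c["camera_matrix"]
    for i in range(1,n):
        if 60<s[i,4]<600:
            v,u=np.where(l==i); d=c["depth"][v,u]; ok=d>0
            P=world(c,u[ok].astype(float),v[ok].astype(float),d[ok])
            z=np.median(P[:,2])
            # ray through contour moved to top plane
            r=R.from_quat(c["attitude"]).apply([(ce[i,0]-K[0,2])/K[0,0],(ce[i,1]-K[1,2])/K[1,1],1])
            q=c["origin"]+r*(0.047-c["origin"][2])/r[2]
            T=P[P[:,2]>0.040]
            mid=(T.min(0)+T.max(0))/2 if len(T) else None
            print(ce[i].round(1),s[i,:].tolist(),"z",z.round(4),"ray",q.round(4),"mid",None if mid is None else mid.round(4), "ext",None if mid is None else np.ptp(T,0).round(3))
E
python3 - <<'E'
from h import *
from workcell import cams
for n in("top","scene"):
    c=cams.camera(n); print(n); keys(c)
    if n=="top":
        cv2.imwrite("pics/crop.png",cv2.resize(c["color"][90:240,190:460],None,fx=2.9,fy=2.9,interpolation=cv2.INTER_CUBIC))
E
```

```text
top
[283.5 188.5] [277, 184, 13, 10, 118] z 0.0456 ray [0.539  0.0716 0.047 ] mid [0.5392 0.0718 0.0474] ext [0.031 0.037 0.015]
[377.9 205.5] [372, 201, 13, 10, 123] z 0.0461 ray [ 0.4768 -0.2424  0.047 ] mid [ 0.4768 -0.2429  0.0483] ext [0.031 0.041 0.015]
[327.4 212.5] [322, 208, 12, 10, 113] z 0.0466 ray [ 0.4563 -0.0732  0.047 ] mid [ 0.4564 -0.0737  0.0469] ext [0.031 0.037 0.013]
[235.8 216.8] [229, 212, 14, 10, 127] z 0.0453 ray [0.4476 0.2305 0.047 ] mid [0.4486 0.2285 0.0465] ext [0.03  0.038 0.013]
scene
[291.4 171.7] [284, 166, 15, 13, 132] z 0.0465 ray [ 0.4825 -0.233   0.047 ] mid [ 0.4784 -0.2352  0.0463] ext [0.038 0.041 0.013]
[337.  187.2] [329, 181, 16, 14, 144] z 0.0463 ray [ 0.4614 -0.0662  0.047 ] mid [ 0.4574 -0.0671  0.0463] ext [0.04 0.04 0.01]
[364.2 224. ] [356, 217, 17, 15, 164] z 0.047 ray [0.5432 0.0768 0.047 ] mid [0.5391 0.0776 0.0463] ext [0.038 0.04  0.011]
[424.5 224.7] [417, 218, 17, 15, 157] z 0.0469 ray [0.4522 0.2344 0.047 ] mid [0.449  0.2353 0.0459] ext [0.037 0.04  0.012]
```

View pics/crop.png

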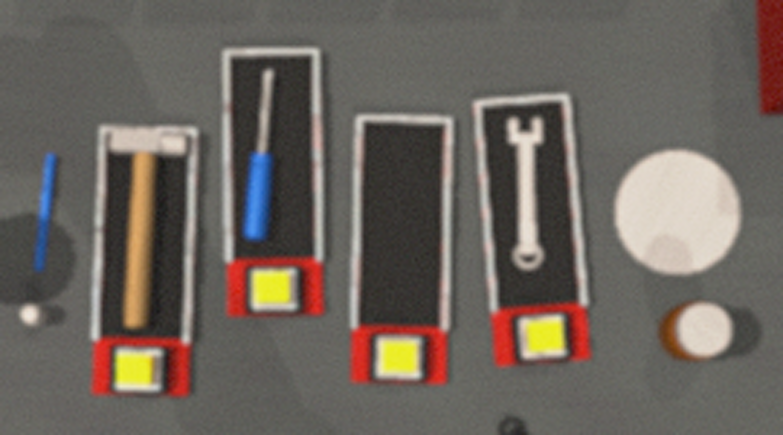

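The crop shows the hammer's dock on the left, then the screwdriver's, the empty one, and the steel wrench's on the right. Each key is at the near end. The top and scene cameras agree to within about 8 mm in y and 2 mm in x, and the heights match 47 mm.

Averaged positions: hammer (0.449, 0.232), wrench (0.478, -0.239), screwdriver (0.539, 0.075).

```bash
cat >> h.py <<'E'
def go(x,y,z):
    from workcell import manip
    o=manip.get_obs(); r=R.from_quat(o["ee_rot"]); p=np.array(o["position"])
    print("axes\n",r.as_matrix().round(3),"\npos",p.round(4),"F",np.round(o["ft_force"],1),"t",o["clock"],"need mm",(r.inv().apply(np.array([x,y,z])-p)*1000).round(1))
E
python3 -c "
from h import *
go(.449,.232,.2)"
```

```text
axes
 [[-0.     0.219  0.976]
 [-0.001  0.976 -0.219]
 [-1.    -0.001  0.   ]] 
pos [0.1368 0.6096 0.2308] F [ 0.1  0.1 -0.5] t 0.2 need mm [  31.1 -300.1  387.3]
```

```bash
python3 -m handwheel '0 -15 20 0 0 0 0;2 -25 32 0 0 0 0;2 -25 32 0 0 0 0;2 -25 32 0 0 0 0;2 -25 32 0 0 0 0;2 -25 32 0 0 0 0;2 -25 32 0 0 0 0;2 -25 32 0 0 0 0' 20; python3 -c "
from h import *
go(.449,.232,.2)"
```

```text
clock: 1.0
position: [0.3341, 0.3695, 0.2173]
ee_rot: [0.078, 0.703, -0.078, 0.703]
ft_force: [0.1, -0.1, 0.2]
grip_width: -0.003
axes
 [[ 0.     0.219  0.976]
 [ 0.     0.976 -0.219]
 [-1.     0.    -0.   ]] 
pos [0.3341 0.3695 0.2173] F [ 0.1 -0.1  0.2] t 1.0 need mm [  17.2 -109.1  142.2]
```

```bash
python3 -m handwheel '0 -25 32 0 0 0 0;0 -25 32 0 0 0 0;0 -25 32 0 0 0 0;0 -17 22 0 0 0 0;20 -5 7 0 0 0 0;30 0 0 0 0 0 0;0 0 0 0 0 0 0' ; python3 -c "
from h import *
go(.449,.232,.06)"
```

```text
clock: 1.7
position: [0.4323, 0.2475, 0.1641]
ee_rot: [0.077, 0.704, -0.08, 0.701]
ft_force: [-0.5, 0.1, 0.5]
grip_width: -0.002
axes
 [[-0.005  0.22   0.976]
 [-0.004  0.976 -0.22 ]
 [-1.    -0.005 -0.004]] 
pos [0.4323 0.2475 0.1641] F [-0.5  0.1  0.5] t 1.7 need mm [104.1 -11.   20. ]
```

```bash
python3 -m handwheel '0 -6 10 0 0 0 0;10 -5 10 0 0 0 0;30 0 0 0 0 0 0;30 0 0 0 0 0 0;0 0 0 0 0 0 0;0 0 0 0 0 0 0' ; python3 - <<'E'
from h import *
go(.449,.232,.053)
from workcell import cams
a=cams.camera("top"); b=cams.camera("scene")
x=cv2.resize(a["color"][150:270,180:340],(400,300)); y=cv2.resize(b["color"][150:270,340:500],(400,300))
cv2.imwrite("pics/near1.png",np.hstack([x,y]))
E
```

```text
clock: 2.3
position: [0.4519, 0.2336, 0.0982]
ee_rot: [0.078, 0.703, -0.078, 0.703]
ft_force: [0.2, 0.1, 0.5]
grip_width: 0.002
axes
 [[ 0.     0.219  0.976]
 [-0.     0.976 -0.219]
 [-1.     0.     0.   ]] 
pos [0.4519 0.2336 0.0982] F [0.2 0.1 0.5] t 2.3 need mm [45.2 -2.2 -2.5]
```

View pics/near1.png

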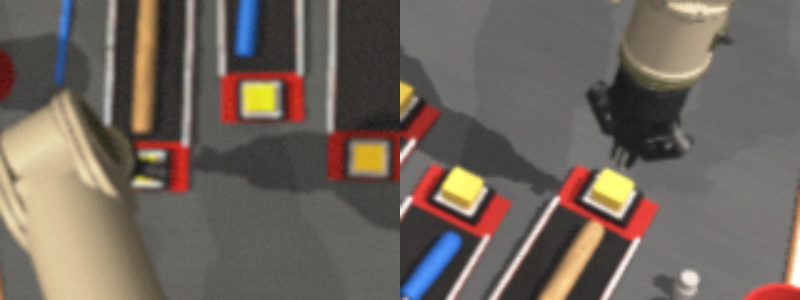

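The fingers are shut above the hammer's key, which is at (150,170) in the left half of the picture. Next I'll go down to just above it and then press in small steps.

```bash
python3 -m handwheel '20 -2 -2 0 0 0 0;15 0 0 0 0 0 0;8 0 0 0 0 0 0;0 0 0 0 0 0 0;3 0 0 0 0 0 0;3 0 0 0 0 0 0;3 0 0 0 0 0 0;0 0 0 0 0 0 0'; python3 -c "
from h import *
go(.449,.232,.032)"
```

```text
clock: 3.2
position: [0.449, 0.2326, 0.0454]
ee_rot: [0.078, 0.703, -0.078, 0.703]
ft_force: [-0.2, 0.1, -0.4]
grip_width: 0.001
axes
 [[ 0.     0.219  0.976]
 [ 0.     0.976 -0.219]
 [-1.     0.     0.   ]] 
pos [0.449  0.2326 0.0454] F [-0.2  0.1 -0.4] t 3.2 need mm [13.4 -0.6  0.1]
```

```bash
python3 -m handwheel '2 0 0 0 0 0 0;2 0 0 0 0 0 0;2 0 0 0 0 0 0;0 0 0 0 0 0 0'; python3 -m handwheel '2 0 0 0 0 0 0;2 0 0 0 0 0 0;0 0 0 0 0 0 0'
```

```text
clock: 3.6
position: [0.4488, 0.2325, 0.0391]
ee_rot: [0.078, 0.703, -0.078, 0.703]
ft_force: [0.7, 0.1, 1.6]
grip_width: 0.001
clock: 3.9
position: [0.4489, 0.2324, 0.0352]
ee_rot: [0.078, 0.703, -0.078, 0.703]
ft_force: [1.6, 0.9, 2.1]
grip_width: -0.0
```

```bash
python3 -m handwheel '2 0 0 0 0 0 0;0 0 0 0 0 0 0'; python3 - <<'E'
from h import *
from workcell import cams,manip
o=manip.get_obs(); print(o["ft_force"],o["torque"],o["position"])
b=cams.camera("scene"); a=cams.camera("top")
x=cv2.resize(a["color"][170:250,200:310],(400,300)); y=cv2.resize(b["color"][180:260,370:480],(400,300))
cv2.imwrite("pics/press1.png",np.hstack([x,y]))
E
```

```text
clock: 4.1
position: [0.449, 0.2325, 0.0334]
ee_rot: [0.078, 0.703, -0.078, 0.703]
ft_force: [0.2, -0.1, 8.5]
grip_width: 0.002
[ 0.18220335 -0.0713647   8.50234146] [-0.14847055  0.19778284  0.05618897] [0.44895329 0.23247853 0.03344157]
```

View pics/press1.png

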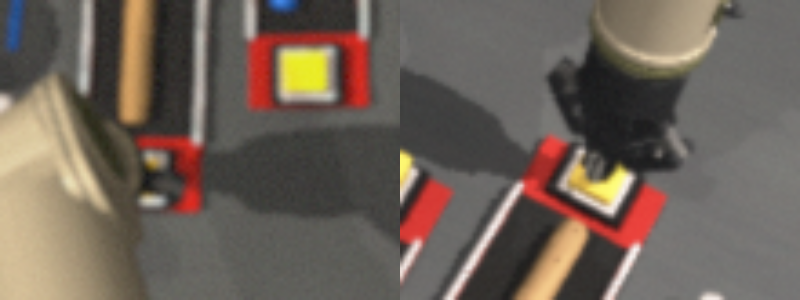

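The picture shows the fingers on the hammer's cap, which is pushed down close to its block. The 8.5 N at z = 33.4 mm matches the bottom of travel. Next I'll lift and check the key's height.

```bash
python3 -m handwheel '-5 0 0 0 0 0 0;-20 0 0 0 0 0 0;-40 0 0 0 0 0 0;-40 0 0 0 0 0 0;-40 -10 0 0 0 0 0;0 -30 -5 0 0 0 0;0 -40 -8 0 0 0 0;0 -40 -8 0 0 0 0'; python3 - <<'E'
from h import *
from workcell import cams
for n in("top","scene"): print(n); keys(cams.camera(n))
go(.478,-.239,.15)
E
```

```text
clock: 5.0
position: [0.401, 0.1187, 0.178]
ee_rot: [0.078, 0.703, -0.078, 0.703]
ft_force: [0.0, -1.0, -0.1]
grip_width: 0.001
top
[283.2 188.5] [277, 184, 13, 10, 123] z 0.0462 ray [0.539  0.0725 0.047 ] mid [0.539  0.0718 0.0466] ext [0.031 0.038 0.013]
[377.9 205.5] [372, 201, 13, 10, 123] z 0.0459 ray [ 0.4768 -0.2425  0.047 ] mid [ 0.4767 -0.2431  0.0475] ext [0.031 0.04  0.015]
[327.4 212.7] [322, 208, 12, 11, 116] z 0.0462 ray [ 0.4558 -0.0734  0.047 ] mid [ 0.4564 -0.0737  0.0472] ext [0.031 0.037 0.013]
scene
[291.3 171.5] [284, 165, 15, 14, 132] z 0.0463 ray [ 0.4817 -0.2336  0.047 ] mid [ 0.4782 -0.2357  0.0462] ext [0.038 0.042 0.012]
[337.2 186.9] [329, 181, 17, 14, 146] z 0.0462 ray [ 0.4603 -0.0662  0.047 ] mid [ 0.4572 -0.0666  0.0461] ext [0.036 0.04  0.012]
[364.4 224. ] [357, 217, 16, 15, 162] z 0.0471 ray [0.5428 0.0771 0.047 ] mid [0.5403 0.0776 0.0464] ext [0.037 0.04  0.012]
[423.9 226.3] [417, 220, 15, 14, 130] z 0.0353 ray [0.4582 0.235  0.047 ] mid None ext None
axes
 [[-0.002  0.224  0.975]
 [-0.     0.975 -0.224]
 [-1.    -0.001 -0.002]] 
pos [0.4002 0.1156 0.1778] F [0.7 0.6 0.5] t 5.1 need mm [  27.7 -328.2  155.2]
```

The hammer's key measures 35.3 mm, so it is down, and the others are at 46–47 mm. On to the wrench's key.

```bash
python3 -m handwheel '0 -20 25 0 0 0 0;0 -40 22 0 0 0 0;0 -40 20 0 0 0 0;0 -40 18 0 0 0 0;0 -40 18 0 0 0 0;0 -40 18 0 0 0 0;0 -40 18 0 0 0 0;0 -30 8 0 0 0 0'; python3 -c "
from h import *
go(.478,-.239,.1)"
```

```text
clock: 5.9
position: [0.4821, -0.1977, 0.1781]
ee_rot: [0.078, 0.703, -0.079, 0.703]
ft_force: [0.1, -0.4, 0.4]
grip_width: 0.003
axes
 [[-0.     0.22   0.976]
 [-0.001  0.976 -0.22 ]
 [-1.    -0.001  0.   ]] 
pos [ 0.4821 -0.1977  0.1781] F [ 0.1 -0.4  0.4] t 5.9 need mm [ 78.2 -41.1   5. ]
```

```bash
python3 -m handwheel '0 -25 3 0 0 0 0;20 -13 2 0 0 0 0;30 0 0 0 0 0 0;30 0 0 0 0 0 0;0 0 0 0 0 0 0;0 0 0 0 0 0 0'; python3 -c "
from h import *
go(.478,-.239,.048)"
```

```text
clock: 6.5
position: [0.4783, -0.2333, 0.0985]
ee_rot: [0.078, 0.703, -0.078, 0.702]
ft_force: [0.4, -0.3, 0.7]
grip_width: 0.003
axes
 [[-0.001  0.219  0.976]
 [-0.     0.976 -0.219]
 [-1.    -0.    -0.001]] 
pos [ 0.4783 -0.2333  0.0985] F [ 0.4 -0.3  0.7] t 6.5 need mm [50.5 -5.6  1. ]
```

```bash
python3 -m handwheel '20 -5 1 0 0 0 0;20 0 0 0 0 0 0;8 0 0 0 0 0 0;0 0 0 0 0 0 0;3 0 0 0 0 0 0;3 0 0 0 0 0 0;0 0 0 0 0 0 0'; python3 -m handwheel '2 0 0 0 0 0 0;2 0 0 0 0 0 0;2 0 0 0 0 0 0;0 0 0 0 0 0 0'
```

```text
clock: 7.2
position: [0.4791, -0.2387, 0.0449]
ee_rot: [0.078, 0.702, -0.078, 0.703]
ft_force: [0.3, 0.6, 1.8]
grip_width: 0.0
clock: 7.6
position: [0.4788, -0.2386, 0.0383]
ee_rot: [0.078, 0.703, -0.078, 0.703]
ft_force: [2.8, 0.6, 3.1]
grip_width: 0.0
```

```bash
python3 -m handwheel '2 0 0 0 0 0 0;2 0 0 0 0 0 0;1 0 0 0 0 0 0;0 0 0 0 0 0 0'; python3 -m handwheel '0 0 0 0 0 0 0'
```

```text
clock: 8.0
position: [0.4788, -0.2386, 0.0335]
ee_rot: [0.078, 0.703, -0.078, 0.703]
ft_force: [2.9, -0.4, 8.0]
grip_width: 0.0
clock: 8.1
position: [0.4788, -0.2386, 0.0336]
ee_rot: [0.078, 0.703, -0.078, 0.703]
ft_force: [2.3, 0.5, 8.4]
grip_width: -0.002
```

8.4 N at z = 33.5 mm matches the hammer press. I'll lift, move toward the screwdriver's dock and check.

```bash
python3 -m handwheel '-5 0 0 0 0 0 0;-20 0 0 0 0 0 0;-40 0 0 0 0 0 0;-40 0 0 0 0 0 0;-40 5 0 0 0 0 0;0 30 0 0 0 0 0;0 40 0 0 0 0 0;0 40 0 0 0 0 0'; python3 - <<'E'
from h import *
from workcell import cams
for n in("top","scene"): print(n); keys(cams.camera(n))
go(.5395,.075,.17)
E
```

```text
clock: 8.9
position: [0.5027, -0.1253, 0.178]
ee_rot: [0.078, 0.703, -0.078, 0.702]
ft_force: [0.3, 0.3, -0.2]
grip_width: 0.003
top
[283.3 188.5] [277, 184, 13, 10, 121] z 0.0461 ray [0.5389 0.0721 0.047 ] mid [0.539  0.0718 0.0468] ext [0.031 0.037 0.013]
[379.2 205.8] [375, 201, 9, 10, 72] z 0.035 ray [ 0.4757 -0.2468  0.047 ] mid [ 0.4751 -0.2484  0.0415] ext [0.02  0.016 0.003]
[236.8 216.9] [231, 212, 12, 10, 104] z 0.034 ray [0.4473 0.227  0.047 ] mid [0.4535 0.2175 0.0421] ext [0. 0. 0.]
scene
[291.3 172.9] [285, 168, 14, 11, 105] z 0.0353 ray [ 0.4868 -0.2301  0.047 ] mid None ext None
[336.9 187.1] [329, 181, 16, 14, 144] z 0.0462 ray [ 0.4614 -0.0665  0.047 ] mid [ 0.4568 -0.0672  0.0464] ext [0.039 0.039 0.012]
[364.4 224. ] [356, 217, 17, 15, 162] z 0.0471 ray [0.5427 0.0773 0.047 ] mid [0.5403 0.0773 0.0457] ext [0.037 0.039 0.011]
[423.9 226.3] [417, 220, 15, 14, 130] z 0.0351 ray [0.4582 0.235  0.047 ] mid None ext None
axes
 [[-0.002  0.211  0.977]
 [ 0.002  0.977 -0.211]
 [-1.     0.002 -0.003]] 
pos [ 0.5039 -0.1202  0.1774] F [-0.4  0.5  0.1] t 9.0 need mm [  7.7 198.4  -6.4]
```

The wrench's key is down at 35.3 mm. Next is the screwdriver's.

```bash
python3 -m handwheel '0 40 -2 0 0 0 0;0 40 -2 0 0 0 0;0 40 -2 0 0 0 0;0 40 0 0 0 0 0;0 30 0 0 0 0 0;0 8 0 0 0 0 0;0 0 0 0 0 0 0;0 0 0 0 0 0 0'; python3 -c "
from h import *
go(.5395,.075,.1)"
```

```text
clock: 9.8
position: [0.5406, 0.0664, 0.1779]
ee_rot: [0.078, 0.703, -0.079, 0.702]
ft_force: [0.1, -0.6, -0.8]
grip_width: 0.001
axes
 [[-0.001  0.221  0.975]
 [-0.001  0.975 -0.221]
 [-1.    -0.001 -0.001]] 
pos [0.5406 0.0664 0.1779] F [ 0.1 -0.6 -0.8] t 9.8 need mm [77.9  8.2 -2.9]
```

```bash
python3 -m handwheel '20 8 -3 0 0 0 0;30 0 0 0 0 0 0;28 0 0 0 0 0 0;30 0 0 0 0 0 0;18 0 0 0 0 0 0;0 0 0 0 0 0 0;4 0 0 0 0 0 0;0 0 0 0 0 0 0'; python3 -c "
from h import *
go(.5395,.075,.0335)"
```

```text
clock: 10.6
position: [0.5404, 0.0761, 0.0491]
ee_rot: [0.078, 0.702, -0.078, 0.703]
ft_force: [-0.1, 0.7, -0.2]
grip_width: -0.001
axes
 [[ 0.001  0.22   0.976]
 [ 0.     0.976 -0.22 ]
 [-1.     0.001  0.001]] 
pos [0.5404 0.0761 0.0491] F [-0.1  0.7 -0.2] t 10.6 need mm [15.6 -1.2 -0.7]
```

```bash
python3 -m handwheel '3 0 0 0 0 0 0;2 0 0 0 0 0 0;2 0 0 0 0 0 0;2 0 0 0 0 0 0;2 0 0 0 0 0 0;0 0 0 0 0 0 0'; python3 -m handwheel '2 0 0 0 0 0 0;2 0 0 0 0 0 0;0 0 0 0 0 0 0;0 0 0 0 0 0 0'
```

```text
clock: 11.2
position: [0.5403, 0.0767, 0.0373]
ee_rot: [0.078, 0.703, -0.078, 0.703]
ft_force: [3.2, -1.7, 2.7]
grip_width: 0.002
clock: 11.6
position: [0.5403, 0.0767, 0.0337]
ee_rot: [0.078, 0.703, -0.078, 0.703]
ft_force: [1.8, -2.0, 7.8]
grip_width: 0.0
```

```bash
python3 -m handwheel '-5 0 0 0 0 0 0;-20 0 0 0 0 0 0;-40 0 0 0 0 0 0;-40 0 0 0 0 0 0;-50 0 0 0 0 0 0;-50 0 0 0 0 0 0;0 0 0 0 0 0 0;0 0 0 0 0 0 0'; python3 - <<'E'
from h import *
from workcell import cams
for n in("top","scene"):
    c=cams.camera(n); print(n); keys(c); cv2.imwrite(f"pics/end_{n}.png",c["color"])
go(.5395,.075,.2)
E
```

```text
clock: 12.4
position: [0.5396, 0.0771, 0.2387]
ee_rot: [0.078, 0.703, -0.077, 0.703]
ft_force: [0.7, -0.2, -1.6]
grip_width: 0.0
top
[377.  205.6] [372, 201, 12, 10, 107] z 0.0341 ray [ 0.4764 -0.2393  0.047 ] mid [ 0.477  -0.2386  0.0409] ext [0.024 0.016 0.001]
[327.4 212.5] [322, 208, 12, 10, 114] z 0.0468 ray [ 0.4563 -0.0734  0.047 ] mid [ 0.4564 -0.0737  0.047 ] ext [0.03  0.037 0.013]
[235.6 217. ] [231, 212, 10, 10, 82] z 0.0337 ray [0.447  0.2309 0.047 ] mid None ext None
scene
[291.6 173.1] [285, 168, 14, 11, 102] z 0.0354 ray [ 0.4872 -0.2289  0.047 ] mid None ext None
[337.  187.1] [329, 181, 16, 14, 142] z 0.0465 ray [ 0.4611 -0.0663  0.047 ] mid [ 0.4578 -0.0667  0.047 ] ext [0.039 0.04  0.013]
[364.4 225.5] [357, 219, 16, 14, 135] z 0.0352 ray [0.5474 0.0797 0.047 ] mid [0.5392 0.0676 0.0403] ext [0. 0. 0.]
[423.8 226.2] [417, 220, 15, 14, 131] z 0.0353 ray [0.4581 0.2349 0.047 ] mid [0.4526 0.2345 0.0406] ext [0.01  0.029 0.001]
axes
 [[-0.003  0.218  0.976]
 [-0.001  0.976 -0.219]
 [-1.    -0.001 -0.003]] 
pos [0.5387 0.0768 0.2367] F [-1.  -0.  -0.3] t 12.5 need mm [36.7 -1.5  1.3]
```

View pics/end_scene.png

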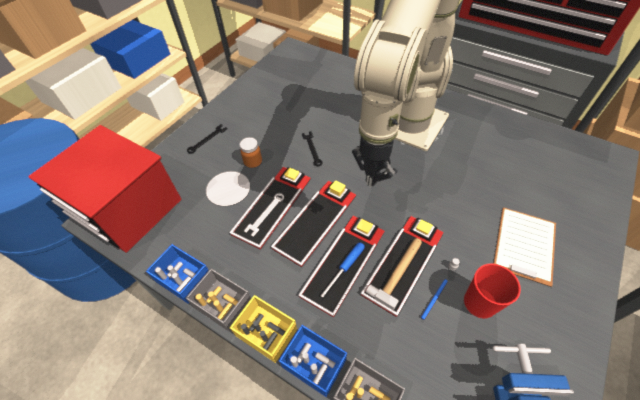

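The final scene shows the keys at (424,226), (291,173) and (364,225) down at about 35 mm. The empty dock's key at (337,187) is still up at 46.5 mm. The tools and bystanders are where they were, and the gripper is clear in the air.

```bash
python3 -c "
from workcell import hand_in
print(hand_in())"
```

```text
the job is handed in; nothing more can be done
None
```

I pressed the hammer's, then the wrench's, then the screwdriver's key all the way down with the shut fingers, and handed the job in at about 12.5 s. The readings held after each press were 8 to 8.5 N, well under the 22 N limit.

- **Keys:** in the last scene picture the three pressed keys measure about 35 mm above the bench, which is fully down. The empty dock's key is still up at 46.5 mm.
- **Tools and bystanders:** by eye in that picture nothing had moved, but I did not measure their positions. The arm was clear of everything, with the fingers 0.24 m above the bench.
- **Disagreements:** the two cameras differed by up to about 8 mm in y on the key centres, so I aimed at the average. The top camera read the pressed keys about 1 mm lower than the scene camera, and the arm hid the screwdriver's key from it at the end. That key's final height therefore rests on the scene camera alone.

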